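Clamp the grinding jar in the shaker mill

TASK

The closed steel grinding jar stands in its seat on the shaker mill, unclamped. With a finger, push the clamp strap round over the jar's lid until it meets its stop, and only then push the cam lever all the way down so that the strap's foot grips the lid. It is all pushing: do not lift the jar or move it out of its seat, and leave the glassware beside the mill standing where it is.

Things in the scene. Friction and masses are not known exactly. Their poses are not given: they have to be found in the camera images.
- mill: Low bench shaker mill, blue housing with white top, fixed: 260 (x) by 320 (y) by 85 mm high; on it an aluminium plate 190 by 270 mm, top at 105 mm. Origin under its centre on the bench, z up, front panel towards its own -x (the robot). In its frame the jar's seat, a 14 mm high ring, is centred at (0, -50) mm and the clamp post, 28 mm thick, at (0, +70) mm.
- post_axis (a point): Point on the vertical axis of the clamp post, about which the strap swings, at mid-thickness of the raised strap: 203 mm above the bench. Its pose does not turn with the strap.
- strap (a joint): Swing of the clamp strap about the post, rad. 0 = against the stop, over the jar's centre, pointing along the mill's -y; positive = swung clockwise seen from above, towards the mill's front (1.57 = along the mill's -x; limit 1.6). Stiff swivel: stays where left, about 2 N at the nose moves it.
- strap_nose (a point): Tip of the free rounded end of the strap, a flat steel bar 24 mm wide, 16 mm thick (underside 195, top 211 mm above the bench), reaching from 32 mm behind to 160 mm beyond the post axis. Point at mid-thickness, x axis outward along the strap, z up; sinks 5 to 7 mm when clamped.
- lever (a joint): Cam lever, rad. 0 = up (handle 1.13 rad above level, leaning out over the strap); 1.13 = fully down, level along the strap. Stays where left; takes 4 to 10 N near its tip. It evenly lowers the strap by 7.5 mm and presses the sprung foot on the lid with some 16 N; push it to its end stop.
- lever_pin (a point): Centre of the lever's hinge pin, on the post axis, 24.5 mm above the raised strap's mid-thickness (227.5 mm above the bench). The hinge is level, across the strap. The point turns with the strap: x axis outward along the strap, z up.
- lever_tip (a point): On the upper face of the black handle near its rounded end, 88 mm from the hinge pin and 8 mm above it along the face normal. Handle 18 mm wide, 10 mm thick, end 97 mm from the pin. x axis along the handle away from the pin, z the normal of the upper face (the face to push).
- jar: Closed round steel grinding jar with its lid on, 82 mm across and 65 mm high, 0.5 to 1.1 kg, loose in its seat on the plate. Origin under its centre, 105 mm above the bench.
- lid_top (a point): Centre of the jar's flat lid, 170 mm above the bench.
- flask_a: Small glass volumetric flask with white stopper, 62 mm across the bulb, 176 mm high, loose on the bench beside the mill. Origin under its centre. Leave alone.
- flask_b: A second flask of the same kind. Leave alone.
- conical: White conical flask, 80 mm across its foot, 106 mm high, loose on the bench beside the mill. Origin under its centre. Leave alone.
- stop_pin (a point): Top of the fixed 9 mm steel stop pin, 210 mm above the bench, 34 mm from the post axis. It stands against the far (mill's +x) side of the strap when the strap is over the jar.
- foot (a point): Centre of the underside of the strap's round rubber foot, 32 mm across, 120 mm from the post axis; 2 to 3 mm above the lid's height while the lever is up. Over it a lock nut (21 mm across) and its screw stand up 11 mm from the strap's top.
Not all that is in view belongs to the job. Leave any green or orange look-alike of the jar alone.

How it is judged (in metres and radians):
On the way, in this order (a step that is already met when the one before it is completed fails the run):
1. the strap is swung over the jar against its stop, the lever still up (value of joint strap below 0.06 rad and value of joint lever below 0.4 rad), for 0.2 s.
2. the lever is pushed fully down with the strap over the jar (value of joint lever above 1.03 rad and value of joint strap below 0.06 rad), for 0.2 s.
At the end, for the whole second after the job is handed in: The strap is over the jar within 0.06 rad of its stop, the cam lever within 0.1 rad of fully down, the foot presses the lid with more than 10 N, the jar sits level in its seat and at rest, and the three flasks stand upright (all of step 2 and contact force between strap and jar above 10 N and z of jar in the frame of mill between 0.101 and 0.109 m and angle between jar's own z axis and vertical below 0.06 rad and linear speed of jar below 0.02 m/s and angle between each of flask_a, flask_b, conical's own z axis and vertical below 0.2 rad); the robot touches nothing.
It fails at once if the lever is pushed down (past 0.5 rad) before the strap is over the jar (value of joint lever above 0.5 rad and value of joint strap above 0.12 rad).
It fails at once if the jar is lifted or moved out of its seat (more than 10 mm) or tipped (distance of jar from where it was at the start of the episode above 0.01 m or angle between jar's own z axis and vertical above 0.15 rad).
It fails at once if a flask is moved more than 20 mm or tipped (distance of any of flask_a, flask_b, conical from where it was at the start of the episode above 0.02 m or angle between any of flask_a, flask_b, conical's own z axis and vertical above 0.3 rad).
It also fails if it takes over 51 s, if anything falls off the work surface, if the arm or the gripper's body presses on something with over 40 N, if the wrist force passes 120 N, or if a joint passes its speed limit or range.

ROBOT

A 6-joint arm with a two-finger parallel gripper is mounted at the origin on the work surface. World frame = base frame: x ahead of the robot, y to its left, z up, the work surface at z = 0. Lengths are in mm, angles in degrees, forces in N, time in s.
With the tool pointing down it reaches from about 300 to 850 mm from the base axis. Payload 4.2 kg.
Tool frame: the origin (TCP) lies midway between the tips of the shut fingers; the grasp point (between the pads) lies 19 mm behind it (env.grasp_offset is the distance from the TCP to the grasp point, in mm); z points along the fingers, y is the line along which they close (so a half turn about z gives the same grasp; the last joint's range is limited). The gripper opens to 91 mm and grips with 3 to 60 N. Pads are 32 mm wide; open, the fingers measure 118 mm over their backs; the gripper's body (76 mm by 178 mm) begins 60 mm behind the grasp point.
Start: joints at [-72.422, 18.312, 89.639, -0, 72.044, -1.146], TCP at [184.587, -544.583, 213.976] pointing down, gripper open.
Joint ranges: [-177.97, 177.97], [-48.28, 115.42], [12.27, 149.76], [-77.06, 257.06], [2.81, 150.46], [-146.56, 146.56]. Speed limits (degrees/s): [147.25, 147.25, 180, 180, 180, 180].

INTERFACE

Orientations are given as [roll, pitch, yaw] about the fixed x, y, z axes, in that order (R = Rz(yaw) Ry(pitch) Rx(roll)).
In Python, from workcell import env, optics gives the robot as it stands. The module is installed in compiled form; this text tells all that it offers.
- The arm moves only by the tool send_rows, never from a script. Its argument "targets" is a list that holds one entry, the list of rows, each a list of 7 numbers: the turn, a rotation vector about the world's x, y, z scaled (see below), then the shift along the world's x, y, z scaled (see below), then the closure, from -1 (fully open) to 1 (shut). In form: [[[rx, ry, rz, x, y, z, gripper], ...]]. A call has 1 to 12 rows; each row shifts and turns the commanded pose from where the row before left it; what a row does not reach is not made up. The controller multiplies each number of a shift by 0.2 m and each number of a turn by pi/2 rad. A row lasts 1/10 s, in which the tool goes at most 50 mm and 8.59 degrees, less where a joint would pass 70% of its speed; a pose out of reach is approached as far as the arm can. A call with a number of a shift or a turn outside -1 to 1 is refused whole. A call with a gripper value outside its range is refused whole. The fingers move at their own pace and stop on an object; "grip_force" is the grip in N (left out, the last holds). Time passes only in rows, so rows that do not move let the fingers close. It gives the time, the measured TCP pose, the force, the opening and the grip force at its end, in the units of the state.
- env.state(): the state, without advancing time (a new reading comes with each control period).
- optics.grab_frame(name): name is "scene" or "top"; returns (picture, depth): 420x560x3 uint8, red, green, blue; 420x560 float32, mm along the optical axis (not along the pixel's ray), 0 where there is no reading.
- optics.camera_info(name): a dict with "camera_matrix" (3x3 intrinsics, pixels), "R" (3x3) and "t" (3): a world point X has camera coordinates R X + t. Camera axes: x right, y down, z forward; pixel columns grow to the right and rows downward; lengths in mm; the calibration is good to about 2 mm. A picture is of the moment at which its call begins. camera_info takes no time and is no camera call.
- env.job_done(): hands the job in; it is judged then, once.
Trained networks look in the newest picture that a camera, given by its name, has taken for a name from the list of things; names that differ only in an ending like _2 or _b are one class to them, and where a whole thing is asked for, a point or a joint stands for the part that bears it (a point fixed in the world has none). Each returns a list of dicts, best first, with "conf" (0 to 1); they miss things now and then, are a little off and sometimes report something else, mostly with a low value. They report only what shows in the picture. A call takes as long as a camera call. They do not tell look-alikes from the thing itself.
- optics.silhouettes(camera, name): "mask" (420x560 bool, what is visible of it) and "at" ([column, row] in pixels, amid what is visible of it).
- optics.place_of(camera, name): "at" ([column, row] in pixels: a listed point, or the origin of a listed thing).
The state is a dict: "time_s": time; "qpos": joint angles; "qvel": joint speeds; "effort": joint torques, N m; "ee_pos": TCP position; "ee_rot": TCP orientation; "force": force on the tool from outside, world axes, zero at the start; "torque": the same for the moment, N m; "gripper_width": finger opening in mm; "gripper_force": force on a finger pad.
Only numpy, scipy, OpenCV 4.12 (cv2) and the standard library are available. Lean on these libraries where they do the work, as an engineer would, in place of code of your own. Each camera call takes 0.05 s, during which the arm holds its last target. There are 200 camera calls.

## Working session

There is one attempt and no reset: what is moved stays moved. The work goes in short steps, Python scripts to look and compute and a tool call to move; the robot and the scene stay as the last step left them, time stands still between calls to the robot, and variables do not carry over. Pictures are saved under pics/ and viewed, at most 10 in all, crops included, and the job is handed in when it is done.

Besides the shell and the picture viewer there is one more tool, called after "Emit:" by a JSON object that holds its "op" and its "data". send_rows: Moves the arm, as the interface text tells. Its arguments: {"type":"object","properties":{"targets":{"type":"array"},"grip_force":{"type":"number"}},"required":["targets"]}

```bash
mkdir -p pics; cat > h.py <<'E'
import numpy as np, cv2
from workcell import env, optics
def ray(c,px,z=None,d=None):
    i=optics.camera_info(c);K=np.array(i["camera_matrix"]);R=np.array(i["R"]);t=np.array(i["t"])
    v=np.linalg.inv(K)@[px[0],px[1],1.]
    if d is not None: return R.T@(v*d-t)
    o=-R.T@t; w=R.T@v
    return o+w*(z-o[2])/w[2]
def proj(c,X):
    i=optics.camera_info(c);p=np.array(i["camera_matrix"])@(np.array(i["R"])@np.array(X)+np.array(i["t"]));return p[:2]/p[2]
E
python3 - <<'E'
from h import *
Z=dict(mill=0,post_axis=203,strap_nose=203,lever_pin=227.5,lid_top=170,jar=105,stop_pin=210,foot=172,flask_a=0,conical=0,lever_tip=300)
for c in("scene","top"):
    p,d=optics.grab_frame(c);cv2.imwrite(f"pics/{c}0.png",cv2.cvtColor(p,cv2.COLOR_RGB2BGR))
    for n,z in Z.items():
        for r in optics.place_of(c,n)[:3]:
            print(c,n,round(r["conf"],2),np.round(r["at"],1),np.round(ray(c,r["at"],z)).tolist())
print(env.state())
E
```

```text
scene mill 0.61 [260.3 249.3] [606.0, -36.0, 0.0]
scene post_axis 0.85 [279.8 222.9] [602.0, 27.0, 203.0]
scene strap_nose 0.77 [279.2 170.6] [449.0, -43.0, 203.0]
scene lever_pin 0.65 [282. 220.] [604.0, 34.0, 228.0]
scene lid_top 0.82 [145.  251.7] [808.0, -270.0, 170.0]
scene lid_top 0.79 [319.3 187.2] [434.0, 75.0, 170.0]
scene lid_top 0.73 [261.1 158.7] [410.0, -119.0, 170.0]
scene jar 0.95 [317.4 200.4] [438.0, 75.0, 105.0]
scene jar 0.77 [262.3 170.7] [407.0, -118.0, 105.0]
scene jar 0.6 [236.7 236.6] [642.0, -89.0, 105.0]
scene stop_pin 0.58 [266.1 225. ] [626.0, -2.0, 210.0]
scene flask_a 0.73 [340.3 234. ] [459.0, 166.0, 0.0]
scene flask_a 0.63 [342.  265.6] [556.0, 207.0, 0.0]
scene conical 0.88 [189.2 220.9] [606.0, -281.0, 0.0]
scene conical 0.52 [258.2 253.3] [620.0, -36.0, 0.0]
scene conical 0.19 [343.2 265.2] [554.0, 210.0, 0.0]
scene lever_tip 0.59 [279.4 188.1] [560.0, 7.0, 300.0]
top mill 0.78 [297. 203.] [624.0, -40.0, 0.0]
top strap_nose 0.72 [303.3 248.7] [456.0, -47.0, 203.0]
top lever_pin 0.92 [278.1 203.5] [587.0, 23.0, 228.0]
top lid_top 0.89 [313.  187.1] [
[... 465 characters left out ...]
 [560.0, 12.0, 300.0]
{'time_s': 1.2, 'qpos': array([-7.24220465e+01,  1.83133769e+01,  8.96390330e+01,  2.75003242e-04,
        7.20431158e+01, -1.14660763e+00]), 'qvel': array([ 0.09045012,  0.04140843,  0.04094707, -0.04930122,  0.09901666,
       -0.02626458]), 'effort': array([ 3.06288575e-04, -4.12354410e+01, -2.32228607e+01,  7.29397614e-02,
        3.76057299e-02, -3.02253582e-06]), 'ee_pos': array([ 184.58856718, -544.59054451,  213.96088317]), 'ee_rot': array([ 1.79995521e+02, -1.72027593e-04,  1.87244764e+01]), 'force': array([-0.21895025, -0.25825479, -0.33288998]), 'torque': array([-0.0158848 , -0.00271003,  0.00082253]), 'gripper_force': 0.0, 'gripper_width': 91.28605807702984}
```

View pics/scene0.png

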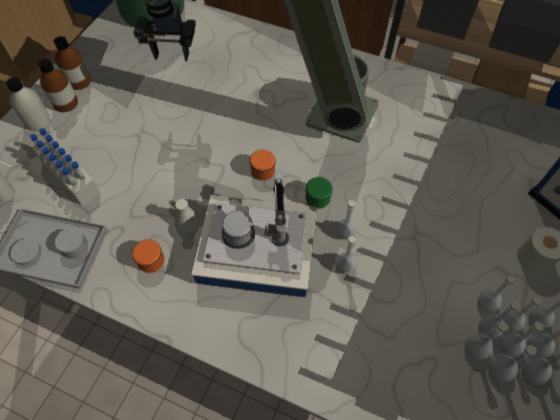

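View pics/top0.png

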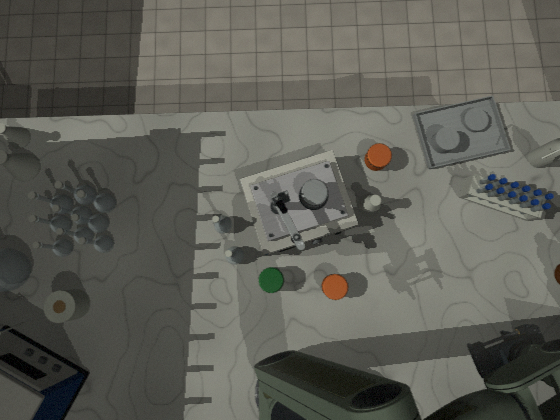

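The steel jar standing on the mill (scene 237,224; top 313,193) is the real one. The orange ones (scene 262,165 and 148,255) and the green one (318,192) are look-alikes on the bench. The strap points from the post (scene 281,230) at the robot. Next I'll fit the mill pose to the detections.

```bash
cat > fit.py <<'E'
from h import *
from scipy.optimize import least_squares
def model(p):
    x,y,w,s=p; c,sn=np.cos(w),np.sin(w)
    M=lambda a,b,z:np.array([x+c*a-sn*b,y+sn*a+c*b,z])
    ax=M(0,70,203); th=w-np.pi/2-s; u=np.array([np.cos(th),np.sin(th),0])
    k=np.array([0,0,1])
    return dict(mill=M(0,0,0),post_axis=ax,strap_nose=ax+160*u,lever_pin=ax+24.5*k,lid_top=M(0,-50,170),jar=M(0,-50,105),foot=ax+120*u-31*k), th
def fit(p0):
    obs=[]
    for c in("scene","top"):
        optics.grab_frame(c); m0=model(p0)[0]
        for n in m0:
            for r in optics.place_of(c,n):
                if np.linalg.norm(np.array(r["at"])-proj(c,m0[n]))<14: obs.append((c,n,r["at"]));break
    f=lambda p:np.concatenate([proj(c,model(p)[0][n])-a for c,n,a in obs])
    r=least_squares(f,p0,loss="soft_l1",x_scale=[10,10,.1,.1])
    return r.x,[(o[0],o[1],np.round(e,1).tolist()) for o,e in zip(obs,f(r.x).reshape(-1,2))]
E
python3 - <<'E'
from fit import *
p,e=fit([622,-40,.38,1.49]);print(p);[print(*x) for x in e]
m,th=model(p);print(np.degrees(th),{k:np.round(v) for k,v in m.items()})
u=np.array([np.cos(th),np.sin(th),0]);t=np.array([-u[1],u[0],0])
print("pre",m["post_axis"]+140*u-42*t,"tangent deg",np.degrees(th)+90)
for n in("flask_a","conical"):
  for r in optics.place_of("top",n): print(n,r["conf"],ray("top",r["at"],0))
p,d=optics.grab_frame("scene");cv2.imwrite("pics/s1.png",cv2.cvtColor(cv2.resize(p[140:300,170:370],None,fx=4,fy=3.7,interpolation=3),4))
E
```

```text
[ 6.18969744e+02 -4.09750097e+01  3.07244079e-01  1.42787029e+00]
scene mill [-0.5, 0.6]
scene post_axis [0.5, -1.0]
scene strap_nose [-0.4, 0.1]
scene lever_pin [0.0, -2.4]
scene lid_top [-2.5, 3.6]
scene jar [2.2, 0.5]
top mill [1.2, -0.0]
top post_axis [-3.7, 2.2]
top strap_nose [-1.9, -2.0]
top lever_pin [-1.2, -0.6]
top lid_top [4.6, 3.1]
top jar [4.4, 0.1]
-154.2071524122973 {'mill': array([619., -41.,   0.]), 'post_axis': array([598.,  26., 203.]), 'strap_nose': array([454., -44., 203.]), 'lever_pin': array([598.,  26., 228.]), 'lid_top': array([634., -89., 170.]), 'jar': array([634., -89., 105.]), 'foot': array([490., -26., 172.])}
pre [453.4722203    2.64598833 203.        ] tangent deg -64.20715241229729
flask_a 0.61 [556.48241259 220.27376394   0.        ]
flask_a 0.52 [449.49843426 175.80427334   0.        ]
flask_a 0.28 [ 613.14964063 -280.02312173    0.        ]
conical 0.69 [464.18392999 -49.31930891   0.        ]
conical 0.58 [ 611.42240406 -279.24033863    0.        ]
```

View pics/s1.png

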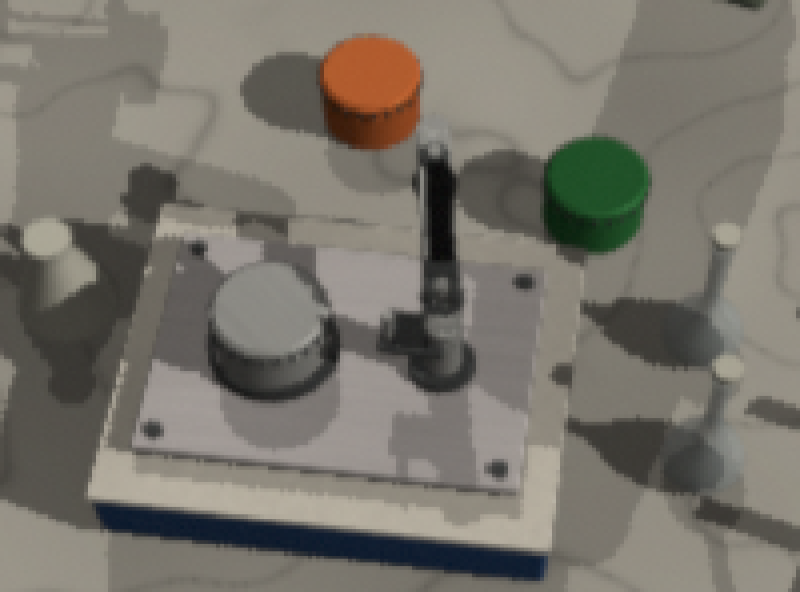

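The crop shows the steel jar in its seat at (270,330), the post at (440,320) and the strap with the black lever towards (432,140). The look-alikes sit off the mill. The yaw is ambiguous, so I'll refine it with depth.

```bash
cat > dep.py <<'E'
from h import *
def cloud(c):
    p,d=optics.grab_frame(c);i=optics.camera_info(c);K=np.array(i["camera_matrix"])
    v,u=np.nonzero(d>0);z=d[v,u];P=np.linalg.inv(K)@np.vstack([u*z,v*z,z])
    return (np.array(i["R"]).T@(P-np.array(i["t"])[:,None])).T
def near(P,x,y,r,a,b): return P[(np.hypot(P[:,0]-x,P[:,1]-y)<r)&(P[:,2]>a)&(P[:,2]<b)]
E
python3 - <<'E'
from dep import *
for c in("top","scene"):
    P=cloud(c)
    L=near(P,637,-87,75,160,180); (q,r)=cv2.minEnclosingCircle(L[:,:2].astype(np.float32))
    print(c,"lid",len(L),np.median(L,0),q,r)
    H=near(P,619,-41,230,78,112);rr=cv2.minAreaRect(H[:,:2].astype(np.float32));print(" housing+plate",len(H),rr)
    S=near(P,560,0,180,192,225);m=S[:,:2].mean(0);w,V=np.linalg.eigh(np.cov(S[:,:2].T));pr=(S[:,:2]-m)@V[:,1]
    print(" strap",len(S),m,V[:,1],pr.min(),pr.max(),np.median(S[:,2]))
    T=near(P,590,20,80,270,340);print(" lever",T[np.argsort(-T[:,2])[:3]])
E
```

```text
top lid 570 [629.55265953 -87.99114838 170.02021742] (631.252685546875, -88.3259506225586) 41.93278121948242
 housing+plate 6442 ((626.0662231445312, -70.13912963867188), (262.3134460449219, 382.6363830566406), 16.316829681396484)
 strap 417 [527.32560898  -8.64456761] [-0.9023905  -0.43091923] -109.0264009047987 79.94224855592063 210.44805072012193
 lever [[552.62301906   6.56240936 312.91743186]
 [555.31824408   3.81115354 312.52075434]
 [552.61647845   3.88230879 312.47255823]]
scene lid 655 [634.91424495 -87.47706374 170.26972589] (631.9869384765625, -89.91493225097656) 43.26372146606445
 housing+plate 7608 ((624.653564453125, -70.629638671875), (266.9214172363281, 381.5080261230469), 16.121891021728516)
 strap 287 [551.828578    -1.74713871] [-0.90965882 -0.41535627] -86.57998211674527 108.04290542554031 211.05128487178504
 lever [[556.22130155   7.08741258 313.83414509]
 [558.18958098   2.49078299 313.74987982]
 [552.56660593   5.46820827 312.33948277]]
```

Emit:
{"op": "send_rows", "data": {"targets": [[[0,0,0.006,0.095,0.2,0.045,1],[0,0,0.006,0.095,0.2,0.045,1],[0,0,0.006,0.095,0.2,0.045,1],[0,0,0.006,0.095,0.2,0.045,1],[0,0,0.006,0.095,0.2,0.045,1],[0,0,0.006,0.095,0.2,0.045,1],[0,0,0.006,0.095,0.2,0.045,1],[0,0,0.006,0.095,0.2,0.045,1],[0,0,0.006,0.095,0.2,0.045,1],[0,0,0.006,0.095,0.2,0.045,1],[0,0,0.006,0.095,0.2,0.045,1],[0,0,0.006,0.095,0.2,0.045,1]]]}}

```text
time_s: 3.45
ee_pos: [412.9, -62.8, 322.7]
ee_rot: [180.0, -0.0, 25.2]
force: [1.0, -0.3, 0.3]
gripper_width: 0.5
gripper_force: 0.0
```

Emit:
{"op": "send_rows", "data": {"targets": [[[0,0,0,0.1,0.19,0,1],[0,0,0,0.1,0.19,0,1],[0,0,0,0,0,-0.17,1],[0,0,0,0,0,-0.17,1],[0,0,0,0,0,-0.17,1],[0,0,0,0,0,-0.17,1],[0,0,0,0,0,0,1]]]}}

```text
time_s: 4.15
ee_pos: [449.2, 11.5, 182.3]
ee_rot: [-179.8, 0.5, 25.2]
force: [-0.8, 0.3, 0.4]
gripper_width: 0.3
gripper_force: 0.0
```

```bash
python3 - <<'E'
from h import *
s=env.state();print(s["ee_pos"],s["force"],s["qpos"])
p,d=optics.grab_frame("scene");cv2.imwrite("pics/s2.png",cv2.cvtColor(cv2.resize(p[120:280,170:370],None,fx=4,fy=3.7,interpolation=3),4))
# waypoints for push: tcp = A+140u-28t, stepping
A=np.array([598,26]);pos=s["ee_pos"][:2]
for k in range(0,17):
    th=np.radians(-154.8+5.4*k-(0));u=np.array([np.cos(th),np.sin(th)]);t=np.array([-u[1],u[0]])
    q=A+138*u-27*t;print(k,np.round(q,1),np.round((q-pos)/200,3));pos=q
E
```

```text
[449.21660511  11.49380895 182.25629796] [-0.79622456  0.29238485  0.35714403] [ 4.57090079e-03  8.73069515e+00  1.07567458e+02 -7.96407963e-03
  6.42631267e+01  6.47929859e+01]
0 [461.6  -8.3] [ 0.062 -0.099]
1 [465.5 -21. ] [ 0.019 -0.063]
2 [470.5 -33.3] [ 0.025 -0.061]
3 [476.6 -45. ] [ 0.031 -0.059]
4 [483.9 -56.1] [ 0.036 -0.056]
5 [492.1 -66.5] [ 0.041 -0.052]
6 [501.3 -76. ] [ 0.046 -0.048]
7 [511.3 -84.7] [ 0.05  -0.043]
8 [522.1 -92.4] [ 0.054 -0.038]
9 [533.6 -99. ] [ 0.057 -0.033]
10 [ 545.6 -104.5] [ 0.06  -0.028]
11 [ 558.1 -108.8] [ 0.063 -0.022]
12 [ 571. -112.] [ 0.064 -0.016]
13 [ 584.1 -113.9] [ 0.066 -0.01 ]
14 [ 597.3 -114.6] [ 0.066 -0.003]
15 [ 610.6 -114.1] [0.066 0.003]
16 [ 623.7 -112.2] [0.066 0.009]
```

View pics/s2.png

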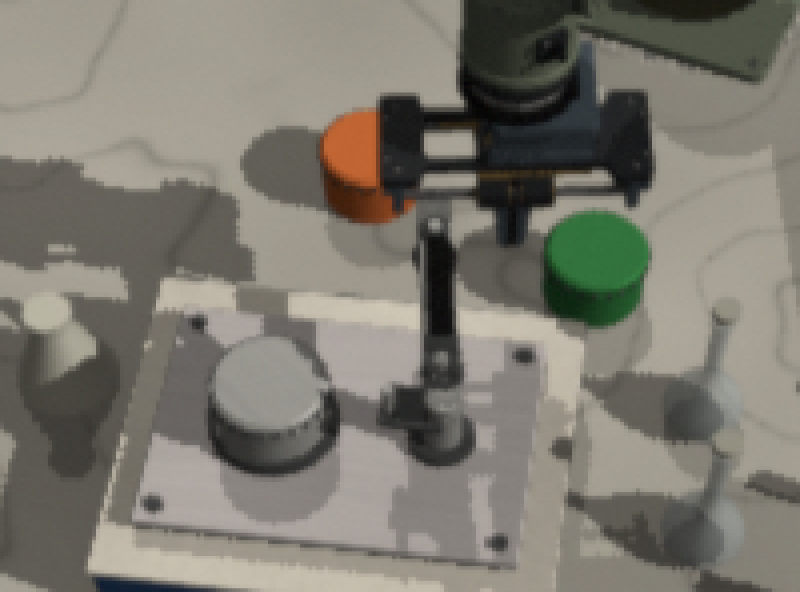

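The closed fingers (510,220) hang beside the strap's nose (435,220), on the correct side. Starting to push.

Emit:
{"op": "send_rows", "data": {"targets": [[[0,0,0,0.05,-0.1,0,1],[0,0,0.06,0.019,-0.063,0,1],[0,0,0.06,0.025,-0.061,0,1],[0,0,0.06,0.031,-0.059,0,1],[0,0,0.06,0.036,-0.056,0,1],[0,0,0.06,0.041,-0.052,0,1],[0,0,0.06,0.046,-0.048,0,1],[0,0,0,0,0,0,1]]]}}

```text
time_s: 5.0
ee_pos: [504.4, -77.5, 188.2]
ee_rot: [179.7, -0.1, 57.5]
force: [-0.4, -0.3, 0.0]
gripper_width: 0.3
gripper_force: 0.0
```

```bash
python3 - <<'E'
from dep import *
s=env.state();print(s["ee_pos"],s["ee_rot"],s["force"])
for c in("top","scene"):
    optics.grab_frame(c)
    for r in optics.place_of(c,"strap_nose")[:1]:
        q=ray(c,r["at"],203)[:2]-[598,26];print(c,r["conf"],np.hypot(*q),np.degrees(np.arctan2(q[1],q[0])))
E
```

```text
[504.40009722 -77.4663652  188.2201639 ] [ 1.79743240e+02 -9.49785859e-02  5.75243054e+01] [-0.4456017  -0.30230653  0.01361722]
scene 0.91 151.35336648123322 -124.25663536227921
```

Emit:
{"op": "send_rows", "data": {"targets": [[[0,0,0.06,0.05,-0.043,0,1],[0,0,0.06,0.054,-0.038,0,1],[0,0,0.06,0.057,-0.033,0,1],[0,0,0.06,0.06,-0.028,0,1],[0,0,0.06,0.063,-0.022,0,1],[0,0,0.06,0.064,-0.016,0,1],[0,0,0.06,0.066,-0.01,0,1],[0,0,0,0,0,0,1]]]}}

```text
time_s: 6.0
ee_pos: [585.8, -114.1, 186.1]
ee_rot: [180.0, 0.0, 95.4]
force: [-0.0, -0.0, -0.3]
gripper_width: 0.6
gripper_force: 0.0
```

```bash
python3 - <<'E'
from dep import *
s=env.state();print(s["ee_pos"],s["ee_rot"],s["force"])
for c in("top","scene"):
    optics.grab_frame(c)
    for r in optics.place_of(c,"strap_nose")[:1]:
        q=ray(c,r["at"],203)[:2]-[598,26];print(c,r["conf"],np.hypot(*q),np.degrees(np.arctan2(q[1],q[0])))
E
```

```text
[ 585.83036989 -114.14929044  186.1244862 ] [1.79952735e+02 1.10307366e-02 9.53758025e+01] [-0.00758561 -0.02180117 -0.26129496]
top 0.45 258.88352089699333 -94.11371162618009
scene 0.87 154.77876679144265 -84.75864931245657
```

Emit:
{"op": "send_rows", "data": {"targets": [[[0,0,0.03,0.033,-0.001,0,1],[0,0,0.03,0.033,0.001,0,1],[0,0,0.03,0.033,0.003,0,1],[0,0,0.03,0.02,0.003,0,1],[0,0,0,0,0,0,1]]]}}

```text
time_s: 6.7
ee_pos: [608.3, -113.4, 186.0]
ee_rot: [-180.0, 0.0, 106.2]
force: [-1.2, -1.1, -0.2]
gripper_width: 0.4
gripper_force: 0.5
```

Emit:
{"op": "send_rows", "data": {"targets": [[[0,0,0,0.015,0.004,0,1],[0,0,0,0.015,0.004,0,1],[0,0,0,0,0,0,1]]]}}

```text
time_s: 7.0
ee_pos: [614.8, -111.7, 186.0]
ee_rot: [-180.0, 0.0, 106.2]
force: [-0.9, -1.3, 0.6]
gripper_width: 0.8
gripper_force: 0.9
```

Emit:
{"op": "send_rows", "data": {"targets": [[[0,0,0,0.015,0.004,0,1],[0,0,0,0.015,0.004,0,1],[0,0,0,0,0,0,1]]]}}

```text
time_s: 7.3
ee_pos: [618.2, -110.9, 185.8]
ee_rot: [-179.6, -0.0, 106.2]
force: [-7.9, -5.0, 3.6]
gripper_width: 0.8
gripper_force: 4.7
```

```bash
python3 - <<'E'
from dep import *
s=env.state();print(s["ee_pos"],s["ee_rot"],s["force"])
for c in("top","scene"):
    p,d=optics.grab_frame(c)
    for r in optics.place_of(c,"strap_nose")[:1]:
        q=ray(c,r["at"],203)[:2]-[598,26];print(c,r["conf"],np.hypot(*q),np.degrees(np.arctan2(q[1],q[0])))
cv2.imwrite("pics/s3.png",cv2.cvtColor(cv2.resize(p[150:310,170:370],None,fx=4,fy=3.7,interpolation=3),4))
E
```

```text
[ 618.21821901 -110.9305047   185.83182138] [-1.79618856e+02 -1.94659520e-03  1.06220493e+02] [-7.90277803 -4.96809273  3.61586224]
```

View pics/s3.png

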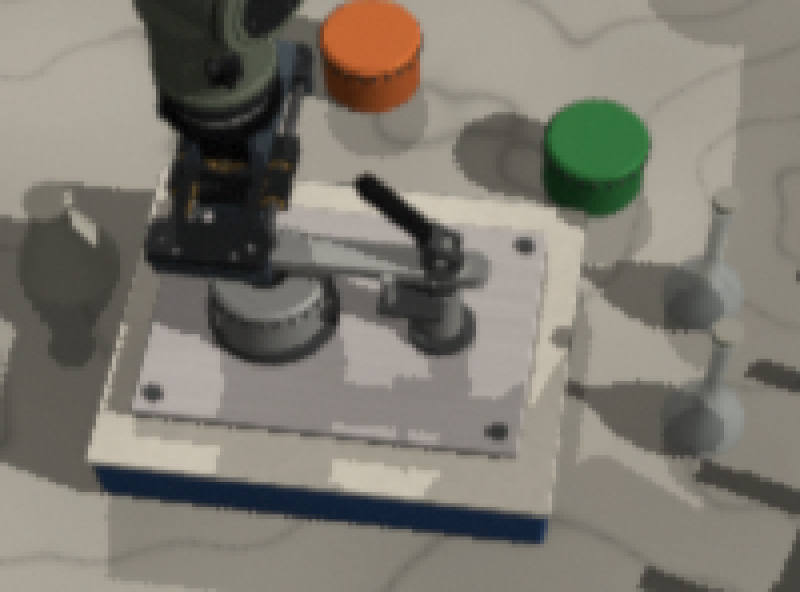

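The strap now runs from the post (440,250) over the jar's lid, and the lever is still up at (365,180). The force is rising, so one more press to confirm the stop.

Emit:
{"op": "send_rows", "data": {"targets": [[[0,0,0,0.012,0.004,0,1],[0,0,0,0.012,0.004,0,1],[0,0,0,0,0,0,1],[0,0,0,0,0,0,1]]]}}

```text
time_s: 7.9
ee_pos: [620.3, -110.4, 185.8]
ee_rot: [-179.3, 0.0, 106.2]
force: [-13.4, -7.4, 5.9]
gripper_width: 0.3
gripper_force: 8.0
```

Emit:
{"op": "send_rows", "data": {"targets": [[[0,0,0,-0.12,-0.035,0,1],[0,0,0,-0.12,-0.035,0,1],[0,0,0,0,0,0.2,1],[0,0,0,0,0,0.2,1],[0,0,0,0,0,0.2,1],[0,0,0,0,0,0.2,1],[0,0,0,-0.2,0,0,1],[0,0,0,-0.2,0,0,1],[0,0,0,0,0,0,1]]]}}

```text
time_s: 8.8
ee_pos: [494.2, -121.4, 347.3]
ee_rot: [179.9, -0.0, 106.2]
force: [0.2, -0.4, 0.3]
gripper_width: 0.6
gripper_force: 0.0
```

```bash
python3 - <<'E'
from dep import *
s=env.state();print(s["ee_pos"],s["ee_rot"],s["force"])
for c in("top","scene"):
    p,d=optics.grab_frame(c)
    for n,z in (("strap_nose",203),("lever_pin",227.5),("lever_tip",310.5),("stop_pin",210)):
      for r in optics.place_of(c,n)[:1]:
        X=ray(c,r["at"],z);q=X[:2]-[598,26];print(c,n,r["conf"],np.round(X),np.hypot(*q),np.degrees(np.arctan2(q[1],q[0])))
    P=cloud(c);T=near(P,605,0,60,265,330);print(len(T),T[np.argsort(-T[:,2])[:3]],T.mean(0))
    S=near(P,620,-40,140,192,222);w,V=np.linalg.eigh(np.cov(S[:,:2].T));print(S.mean(0),np.degrees(np.arctan2(V[1,1],V[0,1])))
cv2.imwrite("pics/s4.png",cv2.cvtColor(cv2.resize(p[150:310,170:370],None,fx=4,fy=3.7,interpolation=3),4))
E
```

```text
[ 494.15982702 -121.43829053  347.28836863] [ 1.79948263e+02 -4.01336532e-02  1.06160000e+02] [ 0.15266685 -0.43291716  0.28472401]
top strap_nose 0.57 [ 636. -130.  203.] 160.71038854466184 -76.42646904488838
top lever_pin 0.72 [589.  24. 228.] 8.697672023217178 -169.4884794462879
top lever_tip 0.69 [607. -12. 310.] 39.43009602956449 -77.01010364348114
top stop_pin 0.6 [624.  -3. 210.] 39.34557695509196 -48.14292406797468
91 [[606.22950603 -24.49504645 313.45780194]
 [609.0869444  -24.59444558 312.87833667]
 [614.73968494 -22.07242598 312.47259415]] [605.98510106  -7.06800036 291.73444383]
[614.08639157 -37.35862409 210.34953011] 108.07196901538889
scene strap_nose 0.96 [ 630. -121.  203.] 150.42341466252338 -77.5361321694583
scene lever_pin 0.61 [604.  33. 228.] 9.415840787478404 50.394520846502026
scene lever_tip 0.77 [610. -17. 310.] 45.034119691331156 -74.71610906015432
scene stop_pin 0.97 [627.  -3. 210.] 41.52586271808852 -44.86734935726008
122 [[607.47237937 -21.43229024 313.70617626]
 [613.72189519 -21.23299635 313.68721711]
 [606.3117437  -19.26452488 313.4113292 ]] [609.8285084   -6.3636424  290.44254382]
[619.55220872 -36.74227475 209.12963134] 104.53972441364408
```

View pics/s4.png

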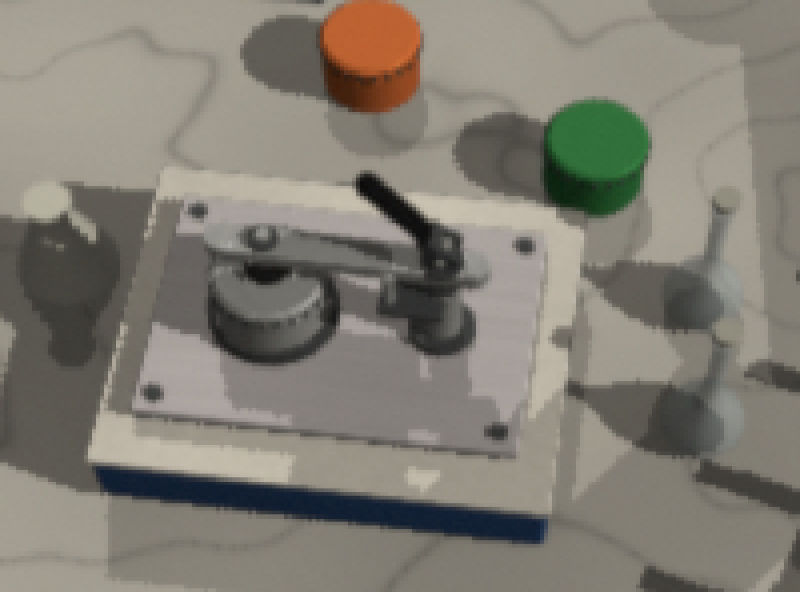

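The strap lies over the jar with its foot nut at (262,237), and the lever is up at (365,180). Next I'll plan the lever arc.

```bash
python3 - <<'E'
import numpy as np
u=np.array([.281,-.960]);A=np.array([598,26]);pos=np.array([594,40,305.])
for a in np.linspace(1.2,-0.04,21):
    r=82*np.cos(a)-8*np.sin(a)-16;z=227.5-7.5*(1-a/1.13)+82*np.sin(a)+8*np.cos(a)
    q=np.r_[A+r*u,z];print(round(a,2),np.round(q,1),np.round((q-pos)/200,3).tolist());pos=q
E
```

```text
1.2 [599.8  20.  307.3] [0.029, -0.1, 0.011]
1.14 [601.1  15.3 305.3] [0.007, -0.023, -0.01]
1.08 [602.5  10.7 303.1] [0.007, -0.023, -0.011]
1.01 [603.8   6.3 300.6] [0.007, -0.022, -0.013]
0.95 [605.    2.  297.8] [0.006, -0.022, -0.014]
0.89 [606.3  -2.2 294.7] [0.006, -0.021, -0.015]
0.83 [607.4  -6.2 291.3] [0.006, -0.02, -0.017]
0.77 [608.6 -10.  287.7] [0.006, -0.019, -0.018]
0.7 [609.6 -13.7 283.8] [0.005, -0.018, -0.019]
0.64 [610.6 -17.1 279.8] [0.005, -0.017, -0.02]
0.58 [611.5 -20.3 275.5] [0.005, -0.016, -0.021]
0.52 [612.4 -23.2 271. ] [0.004, -0.015, -0.022]
0.46 [613.2 -25.9 266.3] [0.004, -0.014, -0.023]
0.39 [613.9 -28.4 261.5] [0.004, -0.012, -0.024]
0.33 [614.6 -30.6 256.5] [0.003, -0.011, -0.025]
0.27 [615.1 -32.5 251.4] [0.003, -0.01, -0.026]
0.21 [615.6 -34.1 246.1] [0.002, -0.008, -0.026]
0.15 [616.  -35.4 240.8] [0.002, -0.007, -0.027]
0.08 [616.3 -36.4 235.4] [0.002, -0.005, -0.027]
0.02 [616.5 -37.2 229.9] [0.001, -0.004, -0.027]
-0.04 [616.6 -37.6 224.4] [0.001, -0.002, -0.027]
```

Emit:
{"op": "send_rows", "data": {"targets": [[[0,0,0,0.125,0.201,0,1],[0,0,0,0.125,0.201,0,1],[0,0,0,0.125,0.201,0,1],[0,0,0,0.125,0.201,0,1],[0,0,0,0,0,-0.1,1],[0,0,0,0,0,-0.1,1],[0,0,0,0,0,0,1]]]}}

```text
time_s: 10.1
ee_pos: [596.4, 38.9, 302.8]
ee_rot: [-179.6, -0.1, 106.3]
force: [0.6, -0.5, -0.2]
gripper_width: 0.3
gripper_force: 0.0
```

Emit:
{"op": "send_rows", "data": {"targets": [[[0,0,0,0.02,-0.05,0.01,1],[0,0,0,0.01,-0.05,0,1],[0,0,0,0.007,-0.023,-0.01,1],[0,0,0,0.007,-0.023,-0.011,1],[0,0,0,0.007,-0.022,-0.013,1],[0,0,0,0.006,-0.022,-0.014,1],[0,0,0,0.006,-0.021,-0.015,1],[0,0,0,0.006,-0.02,-0.017,1]]]}}

```text
time_s: 10.9
ee_pos: [611.5, -7.9, 292.6]
ee_rot: [179.9, 0.0, 106.2]
force: [-1.8, 1.8, 5.7]
gripper_width: 0.2
gripper_force: 2.3
```

Emit:
{"op": "send_rows", "data": {"targets": [[[0,0,0,0.002,-0.019,-0.018,1],[0,0,0,0.001,-0.018,-0.019,1],[0,0,0,0.001,-0.017,-0.02,1],[0,0,0,0.001,-0.016,-0.021,1],[0,0,0,0.004,-0.015,-0.022,1],[0,0,0,0.004,-0.014,-0.023,1],[0,0,0,0.004,-0.012,-0.024,1],[0,0,0,0.003,-0.011,-0.025,1]]]}}

```text
time_s: 11.7
ee_pos: [617.4, -32.4, 258.5]
ee_rot: [179.7, 0.1, 106.2]
force: [2.4, 1.3, 5.2]
gripper_width: 0.0
gripper_force: 2.6
```

Emit:
{"op": "send_rows", "data": {"targets": [[[0,0,0,0.001,-0.01,-0.026,1],[0,0,0,0.001,-0.008,-0.026,1],[0,0,0,0.001,-0.007,-0.027,1],[0,0,0,0.001,-0.005,-0.027,1],[0,0,0,0,-0.004,-0.027,1],[0,0,0,0,0,0,1]]]}}

```text
time_s: 12.3
ee_pos: [618.7, -38.2, 235.6]
ee_rot: [179.4, 0.1, 106.2]
force: [-0.3, 3.7, 16.8]
gripper_width: 0.3
gripper_force: 8.6
```

Emit:
{"op": "send_rows", "data": {"targets": [[[0,0,0,0,0,-0.02,1],[0,0,0,0,0,-0.02,1],[0,0,0,0,0,0,1],[0,0,0,0,0,0,1]]]}}

```text
time_s: 12.7
ee_pos: [619.4, -38.4, 234.4]
ee_rot: [179.0, 0.2, 106.2]
force: [-7.1, 2.7, 41.3]
gripper_width: -0.0
gripper_force: 21.3
```

End stop reached: 41 N for 1 mm of travel. Retracting and checking.

Emit:
{"op": "send_rows", "data": {"targets": [[[0,0,0,0,0,0.1,1],[0,0,0,0,0,0.2,1],[0,0,0,0,0,0.2,1],[0,0,0,0,0,0.2,1],[0,0,0,-0.2,-0.1,0,1],[0,0,0,-0.2,-0.1,0,1],[0,0,0,-0.2,-0.1,0,1],[0,0,0,0,0,0,1]]]}}

```text
time_s: 13.5
ee_pos: [492.0, -100.9, 363.4]
ee_rot: [-179.9, 0.1, 106.0]
force: [0.9, 0.7, 0.5]
gripper_width: -0.2
gripper_force: 0.0
```

```bash
python3 - <<'E'
from dep import *
s=env.state();print(s["ee_pos"],s["force"])
u=np.array([.281,-.960]);A=np.array([598,26])
for c in("top","scene"):
    p,d=optics.grab_frame(c)
    P=cloud(c);r=(P[:,:2]-A)@u;t=(P[:,:2]-A)@[.960,.281]
    for a,b in((20,35),(40,55),(60,75),(80,95),(135,155)):
        m=(r>a)&(r<b)&(abs(t)<6)&(P[:,2]>190)&(P[:,2]<300);print(c,a,m.sum(),np.median(P[m,2]))
cv2.imwrite("pics/s5.png",cv2.cvtColor(cv2.resize(p[150:310,170:370],None,fx=4,fy=3.7,interpolation=3),4))
E
```

```text
[ 491.96503132 -100.90646335  363.39816894] [0.9283913  0.73476812 0.54308819]
top 20 19 236.27867642009178
top 40 21 235.5312948388462
top 60 22 236.00580914490763
top 80 15 235.89901321525923
top 135 0 nan
scene 20 48 229.6102725341108
scene 40 45 229.9066065560869
scene 60 46 232.5566857699165
scene 80 44 230.58366259145612
scene 135 31 205.53797038420907
  return _methods._mean(a, axis=axis, dtype=dtype,
  ret = ret.dtype.type(ret / rcount)
```

View pics/s5.png

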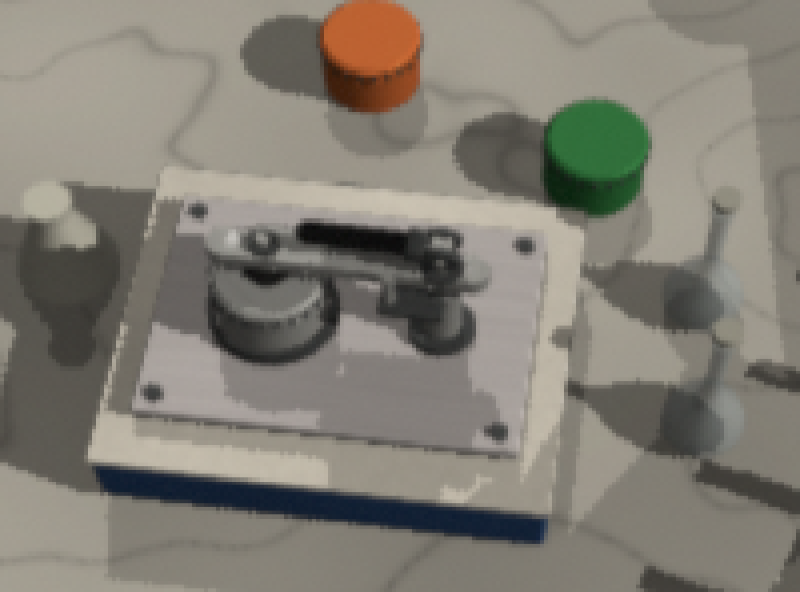

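The lever lies level along the strap (300–460,235), its top flat at about 236 mm. The strap has sunk to about 205 mm and the jar is in its seat with all three flasks standing, so I'm handing in.

```bash
python3 -c "
from workcell import env
print(env.job_done())"
```

```text
the job is handed in; nothing more can be done
None
```

The strap is over the jar against its stop, the cam lever is fully down with the foot on the lid, and the job is handed in; the jar and flasks look undisturbed in the last picture, and no verdict was returned.

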